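Time the winch shaft and hold its set collar on the flat

ROBOT

A 6-joint arm with a two-finger parallel gripper is mounted at the origin on the work surface. World frame = base frame: x ahead of the robot, y to its left, z up, the work surface at z = 0. Lengths are in m, angles in degrees, forces in N, time in s.
With the tool pointing down it reaches from about 0.325 to 0.775 m from the base axis. Payload 5.5 kg.
Tool frame: the origin (TCP) lies at the centre of the arm's flange, where the gripper is bolted on; the fingertips stand 182 mm ahead of it and the grasp point (between the pads) lies 163 mm ahead of it; z points along the fingers, y is the line along which they close (so a half turn about z gives the same grasp; the last joint's range is limited). The gripper opens to 88 mm and grips with 3 to 60 N. Pads are 20 mm wide; open, the fingers measure 115 mm over their backs; the gripper's body (75 mm by 178 mm) begins 61 mm behind the grasp point.
Start: joints at [-66.561, 5.22, 70.514, -0, 104.267, -3.249], TCP at [0.269, -0.536, 0.405] pointing down, gripper open.
Joint ranges: [-164.24, 164.24], [-49.07, 125.15], [9.68, 141.18], [-86.29, 266.29], [3.28, 154.24], [-151.56, 151.56]. Speed limits (degrees/s): [147.25, 147.25, 172.46, 180, 180, 180].

INTERFACE

Orientations are given as [roll, pitch, yaw] about the fixed x, y, z axes, in that order (R = Rz(yaw) Ry(pitch) Rx(roll)).
In Python, from station import r gives the robot as it stands. The module is installed in compiled form; this text tells all that it offers. Calls block until the motion is done:
- r.reach(position, orientation): joint-space move of the TCP to a pose.
- r.servo_line(position, rotation=None, speed=0.15): straight line of the TCP; rotation=None keeps the orientation; speed is the mean speed in m/s.
- r.move_joints(angles): joint-space move.
- r.let_go() and r.grab(squeeze=None): open the fingers fully, or close them until they stop; squeeze is the grip in N (None keeps the last).
- r.wait(seconds).
- r.inverse_kinematics(position, orientation): joint angles nearest the present ones, or None.
- r.sense(): the state.
- r.snapshot(name): name is "scene" or "top" or "wrist"; returns a dict with "frame" (384x512x3 uint8, red, green, blue), "fx", "fy", "cx", "cy" (pixels), "dist_coeffs" ([k1, k2, p1, p2, k3] as OpenCV has them; the pictures are not rectified), "R" (3x3) and "t" (3): a world point X has camera coordinates R X + t. Camera axes: x right, y down, z forward; pixel columns grow to the right and rows downward; lengths in m; the calibration is good to about 2 mm. A picture is of the moment at which its call begins. There is no depth.
A pose or a line that the arm cannot do raises r.IKError and nothing moves.
- r.hand_in(): hands the job in; it is judged then, once.
The state is a dict: "clock": time; "joints": joint angles; "joint_vel": joint speeds; "joint_torque": joint torques, N m; "tcp_pos": TCP position; "orientation": TCP orientation; "contact_force": force on the tool from outside, world axes, zero at the start; "torque": the same for the moment, N m; "opening": finger opening in m; "gripper_force": force on a finger pad.
Only numpy, scipy, OpenCV 4.12 (cv2) and the standard library are available. Lean on these libraries where they do the work, as an engineer would, in place of code of your own. Each camera call takes 0.05 s, during which the arm holds its last target. There are 200 camera calls.

TASK

On the upright winch shaft, feel for the bright set-screw flat: pinch the shaft across that flat (one finger flat on it) and turn the shaft by it until the flat faces the yellow key port on the housing. Then let go, pick up the aluminium set collar with the red thumb screw (not the plain brass spacer), lower it level over the shaft with its screw facing the flat, and finish still holding it in the gripper half-way down the flat, so that I can tighten the screw: do not let go or set it down on anything. Leave everything else on the bench where it is.

Things in the scene. Friction and masses are not known exactly. Their poses are not given: they have to be found in the camera images.
- winch: grey winch gearbox (130 x 110 mm, 52 mm high) on an aluminium foot plate bolted to the bench, with a black disc (100 mm across, top 60 mm above the bench) from whose centre the shaft rises. Origin: on the bench, on the shaft's vertical axis. Its -x axis points from the shaft to the yellow key port; the black motor stub (48 mm across) sticks out at +x to 110 mm from the axis. Fixed, top z up.
- port (a point): top centre of the yellow key port, a block 22 x 14 mm on the front edge of the gearbox, 62 mm from the shaft axis and 58 mm above the bench
- shaft (a joint): turn of the winch shaft about its vertical axis, rad, positive counter-clockwise seen from above; 0 when the flat faces the yellow port exactly. It starts between 0.6 and 1.5, turns with a slight drag (0.06 N m) and stays where it is left.
- flat_mid (a point): point on the shaft's axis half-way up the flat, 110 mm above the bench; its -x axis points out of the flat, z up. The flat: a bright strip 14.5 mm wide from 80 mm above the bench almost to the shaft's top, its face 7.5 mm from the axis, so the shaft is 18.5 mm across from flat to opposite side (the middle of that width lies 1.75 mm from the axis, away from the flat).
- shaft_top (a point): centre of the shaft's top end, 145 mm above the bench, with a 3 mm bevel and a short yellow paint line from the centre towards the flat. The shaft is dark steel, 22 mm in diameter; below 80 mm above the bench it is fully round.
- collar: the aluminium set collar: ring 48 mm outside, 27 mm bore, 20 mm high, 0.14 kg give or take, lying flat on the bench. Origin: centre of its underside; its -x axis points along the red thumb screw. The screw's tip stands 3.8 mm into the bore (9.7 mm from the collar's axis, 5 mm thick, half-way up), so the collar goes on only with the screw facing the flat. Grip it across the ring at right angles to the screw.
- collar_center (a point): centre of the set collar, on its axis, 10 mm above its underside; same axes as the collar
- screw (a point): centre of the red thumb-screw head (16 mm across, 10 mm long), 33 mm from the collar's axis, half-way up the collar; the head ends 38 mm from the axis
- spacer_center (a point): centre of a plain brass spacer ring of the same size (48 mm outside, 20 mm high) with no screw: leave it alone
- driver_c (a point): screwdriver lying on the bench, its middle; leave it alone
- spanner_c (a point): spanner lying on the bench, its middle; leave it alone
- cleaner_c (a point): white cleaner bottle, 64 mm across, 190 mm tall, its middle; leave it alone
- lube_c (a point): blue and yellow can, 56 mm across, 150 mm tall, its middle; leave it alone
- jar_c (a point): amber jar, 60 mm across, 70 mm tall, its middle; leave it alone
- mug_c (a point): blue mug, 76 mm across, 90 mm tall, its middle; leave it alone
Not all that is in view belongs to the job. Several things look just like the collar: the one meant starts nearest to the robot's base. What is shaped like the winch but orange is not meant.

How it is judged (in metres and radians):
On the way, in this order (a step that is already met when the one before it is completed fails the run):
1. the fingers pinch the shaft with one finger on the flat (contact force between the fingers and flat above 1 N), for 0.2 s.
2. the shaft is turned until its flat faces the yellow port (within 0.2 rad) (value of joint shaft between -0.2 and 0.2 rad and velocity of joint shaft between -0.2 and 0.2 rad/s), for 0.2 s.
3. the set collar is lifted clear of the bench in the gripper (contact force between the fingers and collar above 2 N and height (world z) of collar_center above 0.05 m), for 0.2 s.
At the end, for the whole second after the job is handed in: The gripper still holds the collar (over 2 N), still and level (within 0.15 rad), round the shaft (axes within 5 mm) and half-way down the flat (within 12 mm, so that it rests on nothing), its screw facing the flat within 0.35 rad, and the flat still faces the yellow port within 0.3 rad (contact force between the fingers and collar above 2 N and value of joint shaft between -0.3 and 0.3 rad and horizontal distance between collar_center and flat_mid below 0.005 m and z of collar_center in the frame of flat_mid between -0.012 and 0.012 m and x of screw in the frame of flat_mid below -0.025 m and angle between the x axis of collar and the x axis of flat_mid, either way round below 0.35 rad and angle between collar's own z axis and vertical below 0.15 rad and linear speed of collar below 0.02 m/s); the arm keeps its last pose, push and grip.
It fails at once if another thing on the bench is moved by more than 30 mm (distance of any of spacer_center, driver_c, spanner_c, cleaner_c, lube_c, jar_c, mug_c from where it was at the start of the episode above 0.03 m).
It also fails if it takes over 58 s, if anything falls off the work surface, if the arm or the gripper's body presses on something with over 40 N, if the wrist force passes 120 N, or if a joint passes its speed limit or range.

## Working session

There is one attempt and no reset: what is moved stays moved. The work goes in short steps, each a Python script; the robot and the scene stay as the last script left them, time stands still between calls to the robot, and variables do not carry over. Pictures are saved under pics/ and viewed, at most 10 in all, crops included, and the job is handed in when it is done.

```bash
mkdir -p pics
cat > h.py <<'E'
import numpy as np, cv2
from station import r
def snap(n,save=None):
    s=r.snapshot(n)
    if save: cv2.imwrite('pics/'+save+'.png',cv2.cvtColor(s['frame'],cv2.COLOR_RGB2BGR))
    return s
def K(s): return np.array([[s['fx'],0,s['cx']],[0,s['fy'],s['cy']],[0,0,1.]])
def ray(s,uv):
    p=cv2.undistortPoints(np.array([[uv]],float),K(s),np.array(s['dist_coeffs'],float))[0,0]
    R=np.array(s['R']);t=np.array(s['t'])
    return -R.T@t, R.T@np.array([p[0],p[1],1])
def onz(s,uv,z):
    o,d=ray(s,uv); return o+d*(z-o[2])/d[2]
def proj(s,X):
    return cv2.projectPoints(np.array(X,float).reshape(-1,3),cv2.Rodrigues(np.array(s['R']))[0],np.array(s['t'],float),K(s),np.array(s['dist_coeffs'],float))[0][:,0]
E
python3 - <<'E'
from h import *
a=snap('top','top0');b=snap('scene','scene0')
im=np.hstack([a['frame'],b['frame']])
cv2.imwrite('pics/top0b.png',cv2.cvtColor(cv2.resize(a['frame'],(800,600),interpolation=2),cv2.COLOR_RGB2BGR))
cv2.imwrite('pics/scene0b.png',cv2.cvtColor(cv2.resize(b['frame'],(800,600),interpolation=2),cv2.COLOR_RGB2BGR))
for s in(a,b): print(-np.array(s['R']).T@s['t'],np.array(s['R'])[2],s['fx'],s['dist_coeffs'])
print(r.sense())
E
```

```text
[0.31633295 0.01600982 1.35564046] [ 0.14847996 -0.01912045 -0.98873055] 367.8154887557115 [-0.10234528  0.          0.          0.          0.        ]
[0.86730272 0.58092186 1.09377422] [-0.29146518 -0.4927359  -0.81991425] 444.2394242147471 [0.02296506 0.         0.         0.         0.        ]
{'clock': 0.1, 'joints': array([-6.65617463e+01,  5.26044387e+00,  7.05736256e+01, -4.82766992e-04,
        1.04266338e+02, -3.25040186e+00]), 'joint_vel': array([-0.11868276, -0.09346801, -0.14605258,  0.0602589 , -0.05836066,
       -0.09817253]), 'joint_torque': array([ 1.49014588e-03, -4.47857988e+01, -4.07569706e+01,  6.99706329e-02,
        2.84580613e-02, -1.09637429e-04]), 'tcp_pos': array([ 0.26949128, -0.53614349,  0.40361578]), 'orientation': array([-1.79899727e+02, -5.22575698e-03,  2.66885325e+01]), 'contact_force': array([0.31415101, 0.24668948, 0.69601557]), 'torque': array([0.00215449, 0.02210951, 0.00151224]), 'gripper_force': 0.0, 'opening': 0.08775785315782714}
```

View pics/top0b.png

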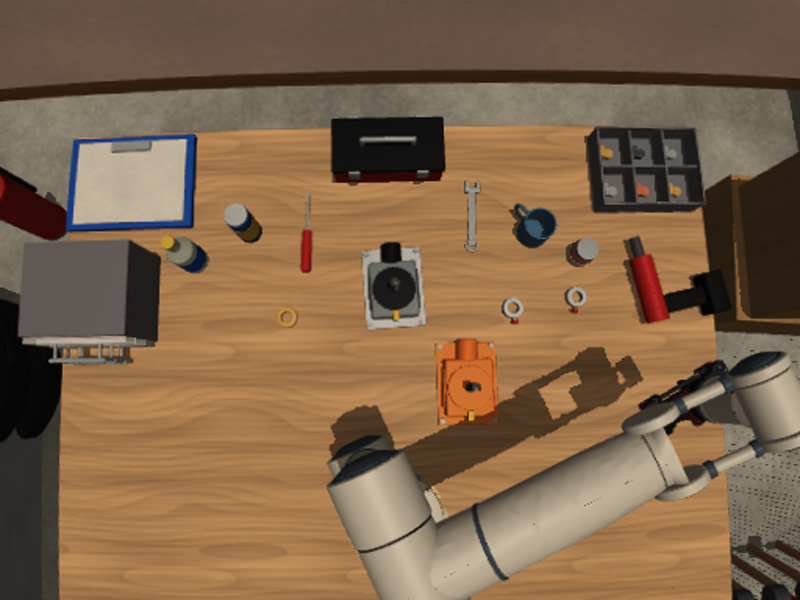

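View pics/scene0b.png

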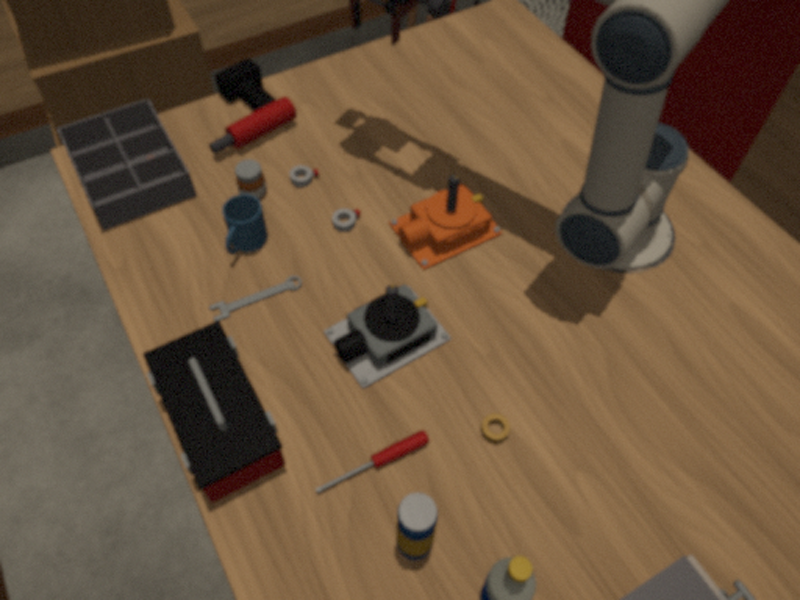

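Top view (800x600): grey winch disc at (395,288) with yellow port at (396,316). There are two collars, at (513,308) and (576,296), with their red screws pointing down the picture. The brass spacer is at (287,317) and the orange decoy at (468,385). The scene view agrees. Next I measure, then look from near with the wrist camera.

```bash
cat >> h.py <<'E'
def blobs(s,lo,hi,amin=6,roi=None):
    h=cv2.cvtColor(s['frame'],cv2.COLOR_RGB2HSV); m=cv2.inRange(h,np.array(lo),np.array(hi))
    if roi: k=np.zeros_like(m);x0,y0,x1,y1=roi;k[y0:y1,x0:x1]=255;m&=k
    n,l,st,c=cv2.connectedComponentsWithStats(m)
    return [(c[i],st[i,4],st[i,:4]) for i in range(1,n) if st[i,4]>=amin],m
E
python3 - <<'E'
from h import *
a=r.snapshot('top');b=r.snapshot('scene')
for s,n in((a,'top'),(b,'scene')):
    print(n)
    for nm,lo,hi,z in(('yel',(20,150,120),(32,255,255),.058),('red',(0,150,90),(8,255,255),.01),('red2',(172,150,90),(180,255,255),.01),('grey',(0,0,130),(180,50,255),.02)):
        for c,A,bb in blobs(s,lo,hi,6)[0]:
            if A<600:
                p=onz(s,c,z)
                if .25<p[0]<.85 and abs(p[1])<.6: print(nm,c.round(1),A,bb,p.round(3))
print('disc guess',onz(a,(253,184.5),.06),onz(b,(250.5,203),.06))
s=r.snapshot('wrist');print(-np.array(s['R']).T@s['t'],np.array(s['R'])[2],s['fx'])
E
```

```text
top
yel [106.7 154.6] 53 [103 151   9   9] [0.652 0.522 0.058]
yel [253.3 201.4] 16 [252 199   4   6] [ 0.467 -0.01   0.058]
red [195.7 159.9] 172 [192 147   8  27] [0.634 0.201 0.01 ]
red [367.5 198.1] 11 [366 197   4   3] [ 0.475 -0.438  0.01 ]
red [329.6 205.3] 9 [328 204   4   3] [ 0.451 -0.293  0.01 ]
grey [301.6 136.2] 186 [298 116   9  45] [ 0.715 -0.199  0.02 ]
grey [390.4 121.4] 25 [388 118   6   7] [ 0.77 -0.55  0.02]
grey [150.3 137. ] 148 [144 131  14  13] [0.725 0.372 0.02 ]
grey [375.9 158.7] 138 [370 152  13  14] [ 0.623 -0.479  0.02 ]
grey [115.8 163.5] 58 [111 159  11   9] [0.626 0.501 0.02 ]
grey [251.6 185.7] 528 [232 158  40  53] [ 0.53  -0.006  0.02 ]
grey [368.7 189.4] 68 [363 184  12  12] [ 0.506 -0.442  0.02 ]
grey [328.  196.6] 71 [323 191  12  13] [ 0.483 -0.287  0.02 ]
scene
yel [268.6 192.9] 21 [266 191   6   5] [ 0.47  -0.007  0.058]
yel [332.7 363.1] 171 [326 356  15  15] [0.582 0.457 0.058]
red [201.7 109.6] 7 [201 108   3   4] [ 0.474 -0.439  0.01 ]
red [228.5 135.5] 6 [228 134   2   4] [ 0.449 -0.292  0.01 ]
red [255.9 286.3] 311 [238 276  36  22] [0.63  0.199 0.01 ]
grey [214.2 136.8] 6 [213 135   3   5] [ 0.496 -0.301  0.02 ]
grey [216.4 210.3] 63 [212 205   9  12] [ 0.616 -0.051  0.02 ]
grey [281.7 210.3] 11 [281 208   3   5] [0.454 0.041 0.02 ]
grey [275.3 220.8] 38 [266 215  17  13] [0.488 0.062 0.02 ]
grey [237.2 237. ] 150 [226 229  37  15] [0.606 0.054 0.02 ]
grey [267.  326.6] 407 [256 316  23  23] [0.66  0.305 0.02 ]
disc guess [ 0.52778722 -0.01019338  0.06      ] [ 0.53228896 -0.00191824  0.06      ]
[ 0.32814194 -0.50659471  0.3834766 ] [-0.21835109 -0.10982323 -0.9696709 ] 282.87767247136213
```

Run:
```python
from h import *
r.reach([.455,-.287,.34],[180,0,0]); a=snap('wrist','w1')
print(r.sense()['clock'])
for nm,lo,hi,z in(('red',(0,140,70),(9,255,255),.01),('red2',(171,140,70),(180,255,255),.01),('grey',(0,0,110),(180,60,255),.02)):
    for c,A,bb in blobs(a,lo,hi,40)[0]: print(nm,c.round(1),A,bb,onz(a,c,z).round(4))
r.reach([.565,-.027,.35],[180,0,150]); b=snap('wrist','w2')
print(r.sense()['clock'],r.sense()['joints'].round(1))
for c,A,bb in blobs(b,(20,120,90),(35,255,255),8)[0]: print('yel',c.round(1),A,bb,onz(b,c,.058).round(4),onz(b,c,.145).round(4))
print('pred shaft top',proj(b,[[.53,-.006,.145],[.53,-.006,.06]]))
im=np.vstack([a['frame'],b['frame']]); 
im=np.hstack([a['frame'],b['frame']]); im=cv2.resize(im,(800,300),interpolation=cv2.INTER_AREA)
bb=cv2.resize(b['frame'],(400,300),interpolation=cv2.INTER_AREA)
cv2.imwrite('pics/w12.png',cv2.cvtColor(im,cv2.COLOR_RGB2BGR))
cv2.imwrite('pics/w2b.png',cv2.cvtColor(cv2.resize(b['frame'],(800,600),interpolation=cv2.INTER_CUBIC),cv2.COLOR_RGB2BGR))
```

```text
1.5083
red [391.3 159.1] 135 [384 154  16  11] [ 0.4741 -0.4396  0.01  ]
red [259.9 179.6] 126 [253 174  15  12] [ 0.4507 -0.2929  0.01  ]
red [120.5 237.6] 444 [103 215  62  45] [ 0.3796 -0.1261  0.01  ]
red [210.9 224.8] 57 [203 217  15  16] [ 0.3964 -0.2357  0.01  ]
red [195.9 259.8] 62 [177 256  42   6] [ 0.3509 -0.2155  0.01  ]
red [184.7 310.3] 509 [144 289  78  44] [ 0.2784 -0.1967  0.01  ]
grey [167.1   5.5] 149 [153   0  28  12] [ 0.625  -0.2029  0.02  ]
grey [465.1  16.2] 1865 [437   0  59  40] [ 0.6194 -0.4962  0.02  ]
grey [34.1 99.9] 6277 [  0   2  78 183] [ 0.5391 -0.0554  0.02  ]
grey [402.4 129.8] 1080 [382 108  43  47] [ 0.5069 -0.4434  0.02  ]
grey [256.1 150. ] 879 [235 130  43  42] [ 0.4851 -0.2886  0.02  ]
3.3833 [ -6.2  -0.3  81.7  -0.   98.6 -66.2]
yel [220.5  86.8] 317 [210  75  22  25] [ 0.4686 -0.0102  0.058 ] [ 0.4808 -0.0052  0.145 ]
yel [252.5 156.1] 45 [248 154  10   5] [ 0.5385 -0.0171  0.058 ] [ 0.5283 -0.0099  0.145 ]
pred shaft top [[258.88573276 155.4931158 ]
 [258.01826003 142.93540299]]
```

View pics/w12.png

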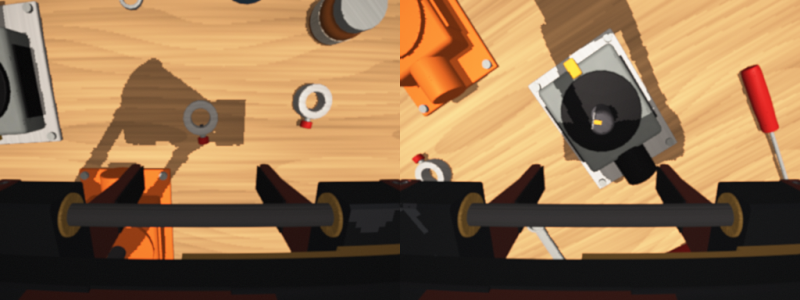

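View pics/w2b.png

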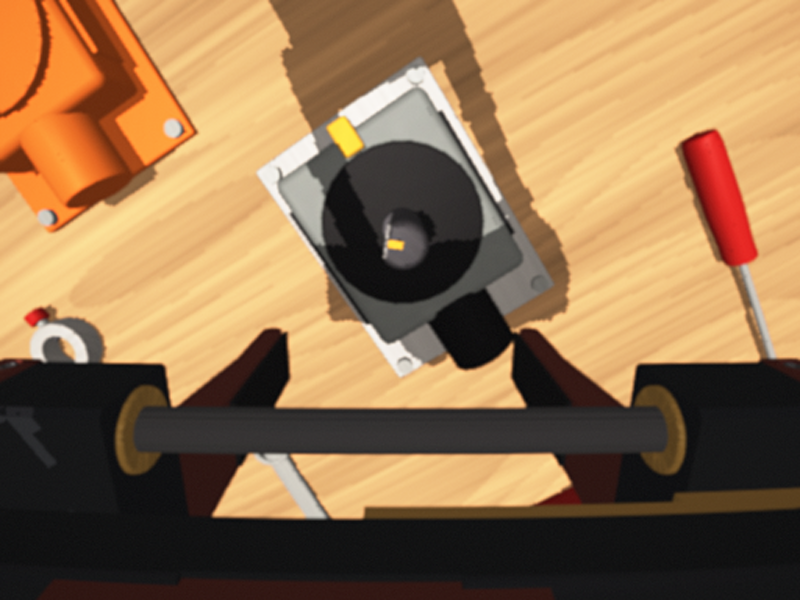

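Near view: collar centre ≈ (0.485,-0.2886) with its screw towards (0.4507,-0.2929), 34 mm apart, as it should be. In the second picture (800x600) the disc is centred at (402,222), the port at (345,136), and the shaft top at (405,245), with the paint line pointing left. Next I work out the angles and pinch.

Run:
```python
from h import *
b=snap('wrist')
f=512/800
P=lambda u,z: onz(b,np.array(u)*f,z)[:2]
d=P((402.5,222),.06);t=P((406,245),.145);port=onz(b,(220.5,86.8),.058)[:2]
print('disc',d,'top',t,'port dist',port-d,np.linalg.norm(port-d))
for p,q in(((258,173),(403,377)),((421,60),(553,285))):
    v=P(q,.005)-P(p,.005);print('plate',np.degrees(np.arctan2(v[1],v[0])),np.linalg.norm(v))
m=blobs(b,(18,90,80),(36,255,255),8,roi=(235,145,275,170))[1]
ys,xs=np.nonzero(m);W=np.array([P((x/f,y/f),.145) for x,y in zip(xs,ys)])
w=W-W.mean(0);u=np.linalg.svd(w,full_matrices=False)[2][0]
print(xs.min(),xs.max(),ys.min(),ys.max(),W.mean(0),'line',np.degrees(np.arctan2(u[1],u[0])),np.ptp(w@u),'dir from axis',np.degrees(np.arctan2(*(W.mean(0)-d)[::-1])))
c=np.array([.4851,-.2886]);
im=cv2.resize(b['frame'][135:180,225:290],(780,540),interpolation=cv2.INTER_CUBIC)
cv2.imwrite('pics/z1.png',cv2.cvtColor(im,cv2.COLOR_RGB2BGR))
```

```text
disc [ 0.52908576 -0.00594562] top [ 0.53104189 -0.00589714] port dist [-0.06049958 -0.00423427] 0.060647578371109546
plate 3.275381854377707 0.1890405381365341
plate 2.974622855450717 0.18687131162497808
248 258 153 159 [ 0.52831723 -0.00978111] line 50.03540170900894 0.006561155286380896 dir from axis -101.33050029614316
```

View pics/z1.png

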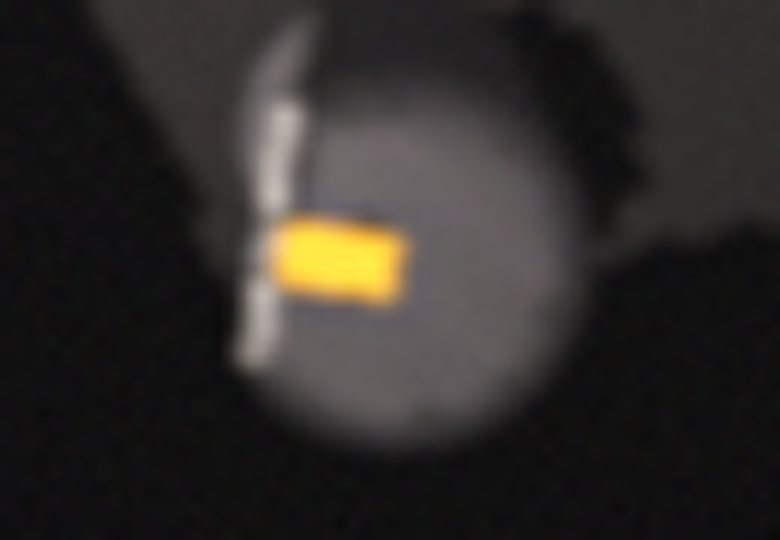

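The flat (bright edge (290,100)→(245,365) in the crop) lies on the left, and the paint line runs from (400,268) to (275,256). I convert both to a world angle, then pinch.

Run:
```python
from h import *
b=snap('wrist')
P=lambda u,z=.145: onz(b,np.array(u)/12+np.array([224.5,134.5]),z)[:2]
c=P((400,268));e=P((275,256));v=e-c; a1=np.degrees(np.arctan2(v[1],v[0]))
w=P((245,365),.143)-P((290,100),.143); a2=np.degrees(np.arctan2(w[1],w[0]))-90
print(c,np.linalg.norm(v),a1%360,'edge',np.linalg.norm(w),a2%360)
```

```text
[ 0.53039091 -0.00701267] 0.0068603439961367986 234.3989059780626 edge 0.014890892862956837 229.89150272032722
```

Run:
```python
from h import *
A=np.array([.530,-.0065])
def pose(phi,z):
    n=np.array([np.cos(np.radians(phi)),np.sin(np.radians(phi))]); p=A-.00175*n
    return [p[0],p[1],z],[180,0,phi-90]
p,o=pose(232,.35); r.reach(p,o)
p,o=pose(232,.275); r.servo_line(p,o,speed=.12)
r.grab(15); r.wait(.3)
def st(t):
    s=r.sense();print(t,round(s['clock'],2),s['tcp_pos'].round(4),s['orientation'].round(2),'F',s['contact_force'].round(1),'T',s['torque'].round(2),'op',round(s['opening'],4),'g',round(s['gripper_force'],1))
st('pinch'); snap('wrist','p1')
```

```text
pinch 5.92 [ 0.5312 -0.0049  0.275 ] [1.7995e+02 1.0000e-02 1.4202e+02] F [ 3.5  2.1 -1.4] T [ 0.43 -0.56  0.03] op 0.0183 g 15.0
```

The opening is 18.3 mm, so one finger lies on the flat. Now I turn.

Run:
```python
from h import *
A=np.array([.530,-.0065])
def pose(phi,z):
    n=np.array([np.cos(np.radians(phi)),np.sin(np.radians(phi))]); p=A-.00175*n
    return [p[0],p[1],z],[180,0,phi-90]
def st(t):
    s=r.sense();print(t,round(s['clock'],2),s['tcp_pos'].round(4),s['orientation'].round(2),'F',s['contact_force'].round(1),'T',s['torque'].round(2),'op',round(s['opening'],4),'g',round(s['gripper_force'],1))
for phi in (220,208,196,183.2):
    p,o=pose(phi,.275); r.reach(p,o); st(phi)
r.wait(.4); st('end')
r.let_go(); st('open')
p,o=pose(183.2,.35); r.servo_line(p,speed=.15)
R=np.array([np.cos(np.radians(93.2)),np.sin(np.radians(93.2))])
q=A-.04*R; r.reach([q[0],q[1],.35],[180,0,93.2]); st('look')
b=snap('wrist','q2'); t=proj(b,[[*A,.145],[*A,.06]]);print(t)
x,y=t[0].round().astype(int)
im=cv2.resize(b['frame'][y-40:y+20,x-40:x+40],(800,600),interpolation=cv2.INTER_CUBIC)
print('origin',x-40,y-40)
cv2.imwrite('pics/z2.png',cv2.cvtColor(im,cv2.COLOR_RGB2BGR))
```

```text
220 6.28 [ 0.5315 -0.0051  0.275 ] [ 1.7993e+02 -1.0000e-02  1.2998e+02] F [ 4.5  4.4 -2.3] T [ 0.47 -0.65 -0.06] op 0.0182 g 15.0
208 6.6 [ 0.5318 -0.0053  0.275 ] [ 1.7992e+02 -2.0000e-02  1.1798e+02] F [ 4.8  3.9 -2. ] T [ 0.53 -0.72 -0.05] op 0.0182 g 15.0
196 6.92 [ 0.5321 -0.0056  0.275 ] [ 1.7990e+02 -4.0000e-02  1.0598e+02] F [ 5.4  3.9 -1.8] T [ 0.6  -0.8   0.02] op 0.0186 g 15.0
183.2 7.24 [ 0.5322 -0.006   0.275 ] [ 1.7988e+02 -6.0000e-02  9.3180e+01] F [ 6.7  3.5 -1.8] T [ 0.64 -0.91 -0.04] op 0.0183 g 15.0
end 7.64 [ 0.5322 -0.006   0.275 ] [ 1.7989e+02 -6.0000e-02  9.3210e+01] F [ 7.5  4.2 -2.9] T [ 0.61 -0.82 -0.05] op 0.0182 g 15.0
open 8.79 [ 0.5317 -0.0064  0.275 ] [180.    0.   93.2] F [ 0.3 -0.2  0.6] T [-0.08 -0.11 -0.03] op 0.0879 g 0.0
look 9.72 [ 0.5321 -0.0475  0.3481] [-1.7983e+02 -4.0000e-02  9.3070e+01] F [ 0.1 -0.2 -0.2] T [-0.02 -0.07 -0.08] op 0.0882 g 0.0
[[258.11213661 154.99991308]
 [257.62394421 142.60005846]]
origin 218 115
```

View pics/z2.png

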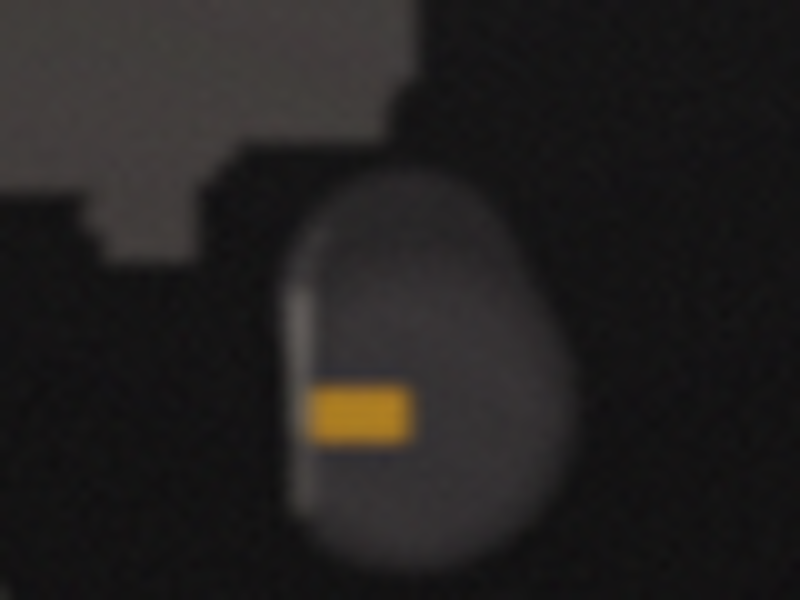

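The flat now faces the port: the paint line points straight along the tool's -y axis, 183°. Next I take a near look at the collar and grasp it.

Run:
```python
from h import *
b=snap('wrist'); print('axis from paint',onz(b,(259.0,156.0),.145))
y=np.radians(7.5); q=np.array([.485,-.2885])-.04*np.array([np.cos(y),np.sin(y)])
r.reach([*q,.32],[180,0,7.5]); r.wait(.2); s=snap('wrist','c1'); print(r.sense()['clock'])
c0=proj(s,[[.485,-.2885,.02]])[0].astype(int); x0,y0=c0-40
roi=(x0,y0,x0+80,y0+80)
for lo,hi in(((0,140,50),(9,255,255)),((171,140,50),(180,255,255))):
    for c,A,bb in blobs(s,lo,hi,30,roi)[0]: print('red',c.round(1),A,onz(s,c,.014).round(4))
g,m=blobs(s,(0,0,90),(180,70,255),100,roi)
cs,h=cv2.findContours(m,cv2.RETR_CCOMP,cv2.CHAIN_APPROX_NONE)
for i,k in enumerate(cs):
    if len(k)>30:
        e=cv2.fitEllipse(k); z=.02
        print('hole' if h[0][i][3]>=0 else 'outer',np.round(e[0],1),np.round(e[1],1),onz(s,e[0],z).round(4))
im=s['frame'][y0-10:y0+80,x0-20:x0+100].copy()
cv2.imwrite('pics/z3.png',cv2.cvtColor(cv2.resize(im,(800,600),interpolation=cv2.INTER_CUBIC),cv2.COLOR_RGB2BGR)); print('orig',x0-20,y0-10,'scale',800/120)
```

```text
axis from paint [ 0.53070926 -0.00639776  0.145     ]
11.1083
red [256.2 175.9] 152 [ 0.4513 -0.2928  0.014 ]
outer [256.5 144.1] [46.3 47.9] [ 0.4842 -0.2887  0.02  ]
hole [256.5 143.7] [26.9 27.8] [ 0.4846 -0.2887  0.02  ]
orig 196 93 scale 6.666666666666667
```

View pics/z3.png

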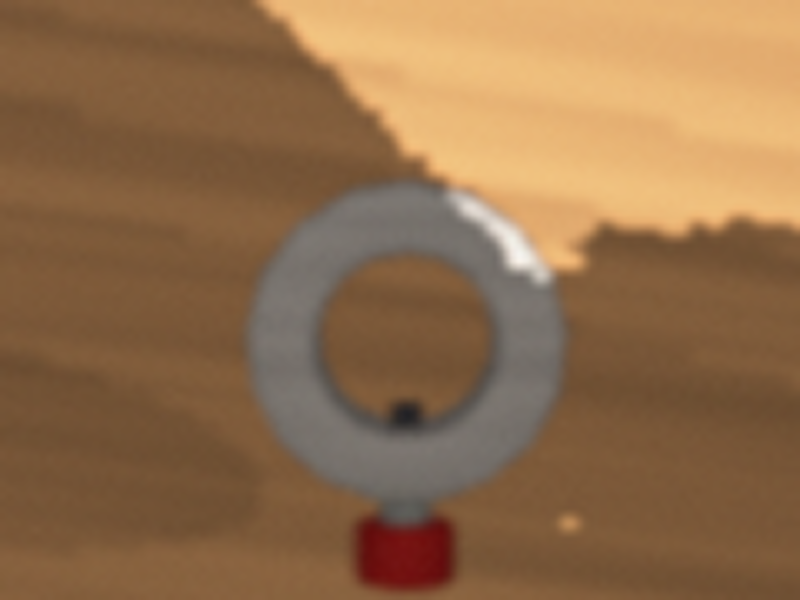

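Ring centre is at crop pixel (407,342) = (0.4844,-0.2887) and the screw is straight below it at (405,550), so its direction is 187°. Now I grasp.

```bash
cat >> h.py <<'E'
def st(t):
    s=r.sense();print(t,round(s['clock'],2),s['tcp_pos'].round(4),s['orientation'].round(2),'F',s['contact_force'].round(1),'T',s['torque'].round(2),'op',round(s['opening'],4),'g',round(s['gripper_force'],1),flush=True)
E
python3 - <<'E'
from h import *
c=[.4844,-.2887]; o=[180,0,7.2]
r.reach([*c,.26],o); r.servo_line([*c,.1855],o,speed=.1); st('down')
r.grab(30); r.wait(.2); st('grip')
r.servo_line([*c,.36],o,speed=.15); st('lift')
p=np.array([.5307,-.0065])
r.reach([p[0],p[1],.37],[180,0,3.2]); r.wait(.2); st('above'); s=snap('wrist','a1')
pts=proj(s,[[*p,.145],[*p,.197]]); print(pts)
cv2.imwrite('pics/a1b.png',cv2.cvtColor(cv2.resize(s['frame'],(800,600),interpolation=cv2.INTER_CUBIC),cv2.COLOR_RGB2BGR))
E
```

```text
down 12.39 [ 0.4846 -0.2889  0.1864] [ 1.7995e+02 -6.0000e-02  7.2000e+00] F [-0.4 -0.8 -0.2] T [0.07 0.01 0.01] op 0.088 g 0.0
grip 13.3 [ 0.4844 -0.2887  0.1855] [-180.    -0.     7.2] F [ 0.2 -0.6  0.3] T [ 0.13  0.06 -0.01] op 0.0477 g 30.0
lift 14.62 [ 0.4843 -0.2887  0.3586] [-1.7992e+02  1.0000e-01  7.2000e+00] F [-0.1 -0.2 -1.6] T [0.06 0.01 0.02] op 0.048 g 30.0
above 15.92 [ 0.5308 -0.0077  0.3698] [1.7999e+02 2.0000e-02 3.0900e+00] F [-0.2  0.1 -1.3] T [0.05 0.07 0.  ] op 0.0479 g 30.0
[[253.62247012 204.72584702]
 [253.01020949 232.2330515 ]]
```

View pics/a1b.png

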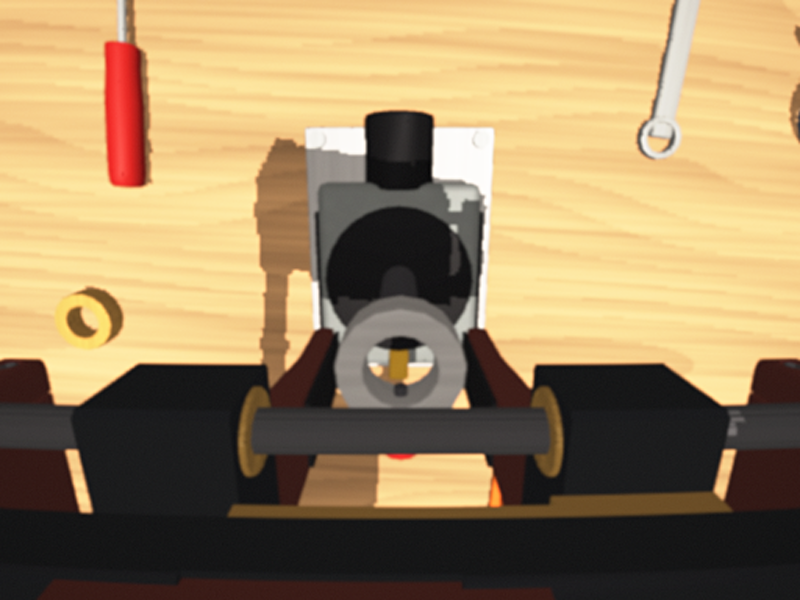

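The collar hangs level, its bore at about (402,367) in the 800x600 picture, with the screw tip at (400,390) towards the port. The shaft tip is at about (399,270). I check the lateral offsets numerically, then lower in steps and watch the force.

Run:
```python
from h import *
p=np.array([.5307,-.0065])
r.servo_line([*p,.35],[180,0,3.2],speed=.1); r.wait(.3); st('hover')
s=snap('wrist','a2'); f=s['frame']; tz=.35-.163-.012+.01
tc=r.sense()['tcp_pos']; c0=proj(s,[[tc[0],tc[1],tz]])[0];print('expected ring top centre px',c0)
x0,y0=(c0-50).astype(int)
im=f[y0-30:y0+60,x0-10:x0+110]
cv2.imwrite('pics/a2b.png',cv2.cvtColor(cv2.resize(im,(800,600),interpolation=cv2.INTER_CUBIC),cv2.COLOR_RGB2BGR));print('orig',x0-10,y0-30,'shaft top px',proj(s,[[*p,.145]]))
```

```text
hover 16.62 [ 0.5308 -0.0065  0.3506] [ 1.7999e+02 -5.0000e-02  3.2000e+00] F [-0.5 -0.5 -1. ] T [ 0.02  0.01 -0.  ] op 0.0478 g 30.0
expected ring top centre px [255.07524724 237.782193  ]
orig 195 157 shaft top px [[255.21162608 213.65265698]]
```

View pics/a2b.png

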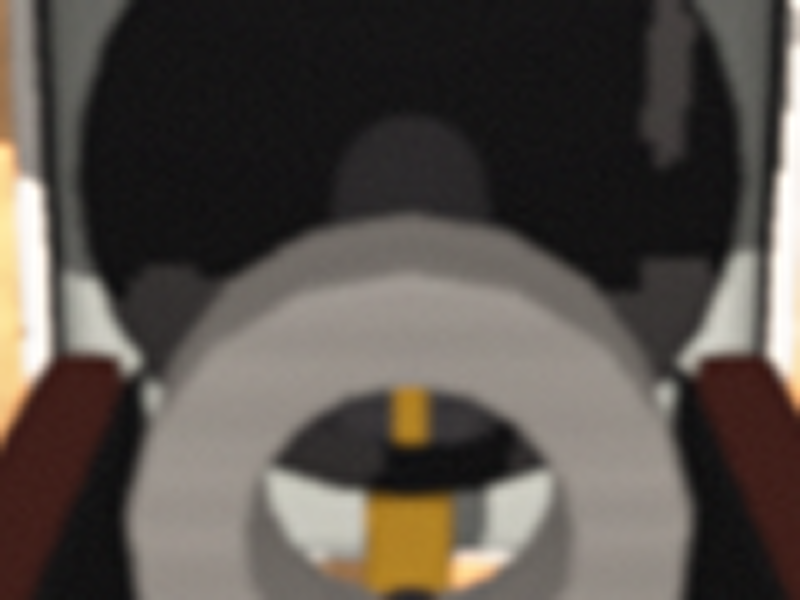

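Side to side, shaft, paint line, screw tip, bore and port all line up at column ≈410. I lower with a force watch.

Run:
```python
from h import *
p=np.array([.5307,-.0065]); f0=r.sense()['contact_force']
for z in (.335,.325,.318,.311,.304,.297,.291,.285):
    r.servo_line([*p,z],[180,0,3.2],speed=.06)
    d=r.sense()['contact_force']-f0; print(z,d.round(1))
    if abs(d).max()>6: st('stop');break
r.wait(.3); st('end'); snap('wrist','e1'); t=snap('scene'); 
for n in('scene',):
    c=proj(t,[[*p,.11]])[0].astype(int);im=t['frame'][c[1]-45:c[1]+45,c[0]-60:c[0]+60]
    cv2.imwrite('pics/e2.png',cv2.cvtColor(cv2.resize(im,(800,600),interpolation=cv2.INTER_CUBIC),cv2.COLOR_RGB2BGR))
```

```text
0.335 [-0.  -0.2  0.3]
0.325 [ 0.3 -0.2 -0.2]
0.318 [ 0.3 -0.  -0.5]
0.311 [-0.5  0.2 -1.2]
0.304 [-0.2  0.3  0.5]
0.297 [-0.6  0.3 -0.4]
0.291 [0.2 0.6 0.5]
0.285 [-0.6  0.2 -0.4]
end 19.25 [ 0.5308 -0.0065  0.2852] [ 1.8e+02 -2.0e-02  3.2e+00] F [ 0.7 -0.5 -0.8] T [0.04 0.06 0.01] op 0.048 g 30.0
```

Run:
```python
import cv2
a=cv2.imread('pics/e1.png'); cv2.imwrite('pics/e1b.png',cv2.resize(a[140:260,176:336],(800,600),interpolation=cv2.INTER_CUBIC))
```

```text
(no output)
```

View pics/e1b.png

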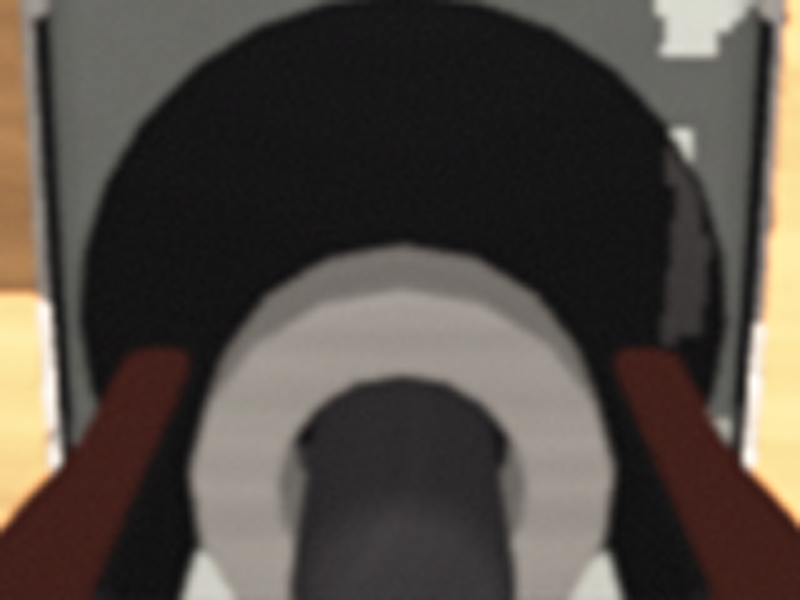

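The collar is round the shaft, centred side to side: the bore spans columns 280–523 and the shaft 300–507. It went on without any contact force, is level, and its centre is at z ≈ 0.11. I hand in.

```bash
python3 -c "
from station import r
print(r.hand_in())"
```

```text
the job is handed in; nothing more can be done
None
```

The job is handed in: I turned the flat to face the yellow port, and the gripper is still holding the set collar level, half-way down the flat with its screw facing it (about 19 s on the clock); the hand-in call returned no verdict.

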